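# Press a stepped work rest together on its stud plate

### The job

Build the level work rest on the stepped stud plate: press the tall and the short block each fully home on the pair of studs where their tops come level, then press the bar fully home across both, on the row of studs farther from the plate's upright fence. Press, do not drop or hammer the parts on, and leave the roll of tape, the nut and the standing bolt alone.

Things in the scene. Friction and masses are not known exactly. Their poses are not given: they have to be found in the camera images.
- base: Fixed steel stud plate, 130 x 98 mm, on rubber feet; origin on the bench under its middle. Local x runs along its 130 mm side towards the step, y towards the fence, z up. Deck top 24 mm above the bench; the step covers x from 18 to 62 mm, its top 39 mm above the bench. Four studs: on the deck at x = -40, y = -20 and +20 mm; on the step at x = +40, y = -20 and +20 mm.
- fence_top (a point): Middle of the top edge of the fence, an upright dark steel strip 8 mm thick along the whole +y edge of the base (y from 44 to 52 mm), 69 mm above the bench. Axes as the base's.
- deck_stud (a point): Top of one deck stud of the base (x = -40, y = -20 mm). All studs, here and on the blocks, are round steel pins 16 mm in diameter, 18 mm high, the top 4 mm narrowing to 10 mm. Two damped sprung balls stick 2.3 mm out of each: a part laid on two studs hangs on the balls about 10 mm too high; 8 to 15 N of straight, slow push down snaps it flat, and it stays.
- low_seat (a point): Point on the deck top midway between the two low studs of the base: where the middle of a block's underside ends up. Axes as the base's.
- step_seat (a point): Point on the top of the step midway between its two studs. Axes as the base's.
- bar_seat (a point): Point at x = 0, y = -20 mm of the base (over the stud row farther from the fence), 69 mm above the bench, level with the flat tops of both blocks once they are home: where the middle of the bar's underside ends up. Axes as the base's.
- tall_block: Loose aluminium block, 36 mm wide (local x), 80 mm long (local y), 45 mm high, plus two studs on top at y = -20 and +20 mm; origin in the middle of its underside, about 0.2 kg. Two square sockets underneath at y = -20 and +20 mm, 18 mm wide at the mouth, 20 mm deep. Stands upright on the bench; on the base its length lies along the base's y, either way round.
- short_block: As the tall block, but 30 mm high plus its two studs; about 0.16 kg. Loose, upright on the bench.
- bar: Loose aluminium bar with a plain top, 36 mm wide (local x), 116 mm long (local y), 26 mm high; origin in the middle of its underside, about 0.18 kg. Two sockets underneath like the blocks', at y = -40 and +40 mm. Lies on the bench sockets down; it ends with its length along the base's x, either way round.
- tape_roll: Bystander: black roll of tape lying flat, 62 mm in diameter, 19 mm high, origin under its middle, beyond the base.
- nut_m16: Bystander: loose hexagon nut 27 mm wide, 13 mm high, on the bench left of the far side of the work light; origin under its middle.
- bolt_m10: Bystander: bolt standing on its head, 18 mm wide, 46 mm high, on the bench at the left; origin under its middle.
- work_light: Fixed work light, a black box with a handle, within x = 0.33 to 0.58 m and y = -0.02 to 0.24 m (a low leg reaches y = 0.28 m), 250 mm high with its handle; it stands between the base on its right and the parts that lie left of it or behind it.

How it is judged (in metres and radians):
At the end, for the whole second after the job is handed in: The tall block sits on the two deck studs and the short block on the two step studs, each within 4 mm sideways and 2.5 mm of full depth; the bar lies across both on the stud row farther from the fence, within 5 mm sideways and 3 mm of full depth, level within 0.04 rad; all at rest and released (horizontal distance between tall_block and low_seat below 0.004 m and z of tall_block in the frame of low_seat between -0.004 and 0.0025 m and angle between each of tall_block, short_block's own z axis and vertical below 0.05 rad and horizontal distance between short_block and step_seat below 0.004 m and z of short_block in the frame of step_seat between -0.004 and 0.0025 m and horizontal distance between bar and bar_seat below 0.005 m and z of bar in the frame of bar_seat between -0.004 and 0.003 m and angle between bar's own z axis and vertical below 0.04 rad and angle between the y axis of bar and the x axis of base, either way round below 0.1 rad and linear speed of bar below 0.02 m/s); the robot touches nothing.
It fails at once if the roll of tape is moved by more than 20 mm or tipped (distance of tape_roll from where it was at the start of the episode above 0.02 m or angle between tape_roll's own z axis and vertical above 0.3 rad).
It fails at once if the nut is moved by more than 20 mm (distance of nut_m16 from where it was at the start of the episode above 0.02 m).
It fails at once if the standing bolt is moved by more than 20 mm or knocked over (distance of bolt_m10 from where it was at the start of the episode above 0.02 m or angle between bolt_m10's own z axis and vertical above 0.5 rad).
It fails at once if a block or the bar is dropped or hammered on (meets the studs faster than 0.9 m/s) ((contact force between tall_block and base above 0.5 N and linear speed of tall_block above 0.9 m/s) or (contact force between short_block and base above 0.5 N and linear speed of short_block above 0.9 m/s) or (contact force between bar and tall_block above 0.5 N and linear speed of bar above 0.9 m/s) or (contact force between bar and short_block above 0.5 N and linear speed of bar above 0.9 m/s)).
It also fails if it takes over 72 s, if anything falls off the work surface, if the arm or the gripper's body presses on something with over 40 N, if the wrist force passes 120 N, or if a joint passes its speed limit or range.

### The arm

A 6-joint arm with a two-finger parallel gripper is mounted at the origin on a cart in front of the work surface, level with it; the furniture and walls round the work are solid. World frame = base frame: x ahead of the robot, y to its left, z up, the work surface at z = 0. Lengths are in mm, angles in degrees, forces in N, time in s.
With the tool pointing down it reaches from about 300 to 850 mm from the base axis. Payload 4.2 kg.
Tool frame: the origin (TCP) lies midway between the tips of the shut fingers; the grasp point (between the pads) lies 19 mm behind it (pinch_z is the distance from the TCP to the grasp point, in mm); z points along the fingers, y is the line along which they close (so a half turn about z gives the same grasp; the last joint's range is limited). The gripper opens to 91 mm and grips with 3 to 60 N. Pads are 32 mm wide; open, the fingers measure 118 mm over their backs; the gripper's body (76 mm by 178 mm) begins 60 mm behind the grasp point.
Start: joints at [70.187, 18.312, 89.639, -0, 72.044, -1.146], TCP at [184.042, 544.771, 179.476] pointing down, gripper open.
Joint ranges: [-177.97, 177.97], [-48.28, 115.42], [12.27, 149.76], [-77.06, 257.06], [2.81, 150.46], [-146.56, 146.56]. Speed limits (degrees/s): [147.25, 147.25, 180, 180, 180, 180].

### API

Orientations are given as [roll, pitch, yaw] about the fixed x, y, z axes, in that order (R = Rz(yaw) Ry(pitch) Rx(roll)).
In Python, from workcell import * gives the robot as it stands.
- The arm moves only by the tool step_arm, never from a script. Its argument "steps" is a list of rows, each a list of 7 numbers: the turn, a rotation vector about the tool's x, y, z in degrees, then the shift along the tool's x, y, z in mm, then the opening, from 0 (shut) to 1 (fully open). In form: [[rx, ry, rz, x, y, z, hand], ...]. A call has exactly 8 rows; each row shifts and turns the commanded pose from where the row before left it, along the tool's axes as they then stand; what a row does not reach is not made up. A row lasts 1/8 s, in which the tool goes at most 62.5 mm and 10.7 degrees, less where a joint would pass 70% of its speed; a pose out of reach is approached as far as the arm can. A call is refused whole if a number of a shift passes 62.5 or a number of a turn 10.7, either way. A call with a gripper value outside its range is refused whole. The fingers move at their own pace and stop on an object; "force" is the grip in N (left out, the last holds). Time passes only in rows, so rows that do not move let the fingers close, or fill a call up. It gives the time, the measured TCP pose, the force, the opening and the grip force at its end, in the units of the state.
- state(): the state, without advancing time (a new reading comes with each control period).
- grab_frame(name): name is "side" or "top"; returns a dict with "image" (480x640x3 uint8, blue, green, red), "fovy" (degrees; the focal length in pixels is half the picture's height over the tangent of half this angle, whatever the lens; pixels are square), "cx", "cy" (the principal point, pixels), "dist" ([k1, k2, p1, p2, k3] as OpenCV has them; the pictures are not rectified), "origin" and "rotation" of the camera in the world. Camera axes: x right, y down, z forward; pixel columns grow to the right and rows downward; lengths in mm; the calibration is good to about 2 mm. A picture is of the moment at which its call begins. There is no depth.
- job_done(): hands the job in; it is judged then, once.
The state is a dict: "time_s": time; "qpos": joint angles; "qvel": joint speeds; "effort": joint torques, N m; "ee_pos": TCP position; "ee_rot": TCP orientation; "force": force on the tool from outside, world axes, zero at the start; "torque": the same for the moment, N m; "gripper_width": finger opening in mm; "gripper_force": force on a finger pad.
Only numpy, scipy, OpenCV 4.12 (cv2) and the standard library are available. Lean on these libraries where they do the work, as an engineer would, in place of code of your own. Each camera call takes 0.05 s, during which the arm holds its last target. There are 200 camera calls.

## Working session

There is one attempt and no reset: what is moved stays moved. The work goes in short steps, Python scripts to look and compute and a tool call to move; the robot and the scene stay as the last step left them, time stands still between calls to the robot, and variables do not carry over. Pictures are saved under pics/ and viewed, at most 12 in all, crops included, and the job is handed in when it is done.

Besides the shell and the picture viewer there is one more tool, called after ">>>" as name(argument=value, ...), one argument or row to a line, values as JSON. step_arm: Moves the arm, as the interface text tells. Its arguments: {"type":"object","properties":{"steps":{"type":"array","items":{"type":"array","items":{"type":"number"}}},"force":{"type":"number"}},"required":["steps"]}

```bash
ls; mkdir -p pics; python3 - <<'E'
from workcell import *
import cv2,json
for n in("side","top"):
    f=grab_frame(n); cv2.imwrite(f"pics/{n}0.png",f["image"])
    print(n,{k:(v.tolist() if hasattr(v,'tolist') else v) for k,v in f.items() if k!="image"})
print(state())
E
```

```text
pics
side {'fovy': 51.529011808949036, 'cx': 319.9946920311587, 'cy': 243.77319142551124, 'dist': [-0.10428299031672046, 0.0, 0.0, 0.0, 0.0], 'origin': [1071.159205957413, 679.1529547807957, 851.5746596375433], 'rotation': [-136.57506466300282, -0.27342242169819625, 134.39553685076774]}
top {'fovy': 46.20735854892529, 'cx': 317.756760549341, 'cy': 234.3531034044044, 'dist': [-0.12075165883348091, 0.0, 0.0, 0.0, 0.0], 'origin': [370.83600749199616, 163.2728332428774, 1303.895417409722], 'rotation': [-171.0595250766782, 0.6200472815449468, -90.19705164899652]}
{'time_s': 0.1, 'qpos': array([ 7.01885128e+01,  1.83473443e+01,  8.97000888e+01, -2.01072443e-03,
        7.20442815e+01, -1.14684568e+00]), 'qvel': array([ 0.06318387, -0.0581751 , -0.17172488,  0.02219963,  0.02659639,
       -0.00470455]), 'effort': array([-1.18099804e-03, -4.13330197e+01, -2.32511258e+01,  7.28028500e-02,
        4.22356767e-02, -6.66398341e-05]), 'ee_pos': array([183.86122088, 544.26730129, 178.70619963]), 'ee_rot': array([-1.79908266e+02,  7.57573790e-05,  1.61335980e+02]), 'force': array([-0.38446322, -0.33117316,  0.19634939]), 'torque': array([ 0.05741137, -0.01273228, -0.01652079]), 'gripper_force': 0.0, 'gripper_width': 91.42794508309976}
```

View pics/top0.png

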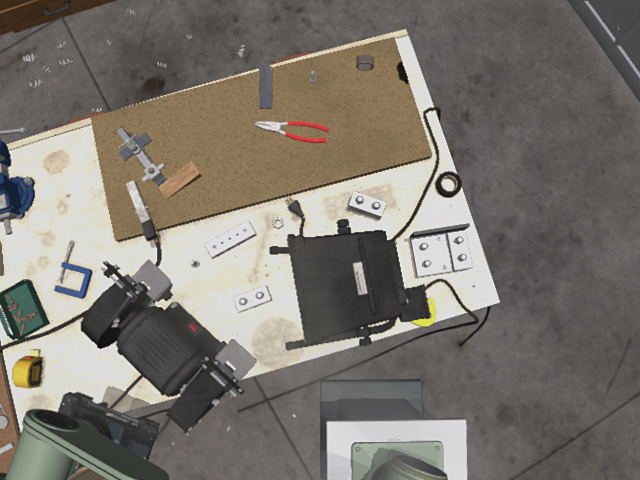

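View pics/side0.png

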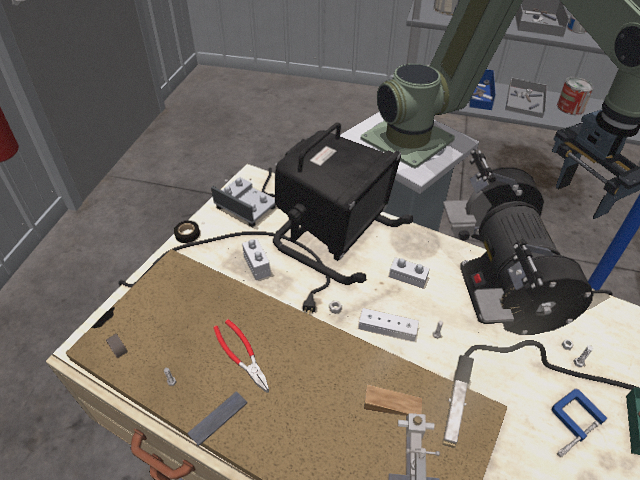

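The top view shows the base at about (442,252), a block at (366,204), another at (252,298), the bar at (230,240) and tape at (449,184). I'll enlarge both views to read the points.

```bash
cat > h.py <<'E'
import numpy as np, cv2, json
from scipy.spatial.transform import Rotation as R
from workcell import *
C={'side':dict(fovy=51.529011808949036,c=(319.9946920311587,243.77319142551124),k=-0.10428299031672046,o=[1071.159205957413,679.1529547807957,851.5746596375433],r=[-136.57506466300282,-0.27342242169819625,134.39553685076774]),
'top':dict(fovy=46.20735854892529,c=(317.756760549341,234.3531034044044),k=-0.12075165883348091,o=[370.83600749199616,163.2728332428774,1303.895417409722],r=[-171.0595250766782,0.6200472815449468,-90.19705164899652])}
def K(n):
    f=240/np.tan(np.radians(C[n]['fovy']/2)); return np.array([[f,0,C[n]['c'][0]],[0,f,C[n]['c'][1]],[0,0,1]]),np.array([C[n]['k'],0,0,0,0.])
def rot(n): return R.from_euler('xyz',C[n]['r'],degrees=True).as_matrix()
def ray(n,p):
    k,d=K(n); u=cv2.undistortPoints(np.array([[p]],float),k,d)[0,0]
    return np.array(C[n]['o']),rot(n)@[u[0],u[1],1]
def atz(n,p,z):
    o,v=ray(n,p); return o+v*(z-o[2])/v[2]
def proj(n,P):
    k,d=K(n); Rm=rot(n).T; P=np.atleast_2d(P).astype(float)
    return cv2.projectPoints(P,cv2.Rodrigues(Rm)[0],-Rm@np.array(C[n]['o']),k,d)[0][:,0]
def crop(im,x0,y0,w,h,s,fn):
    c=cv2.resize(im[y0:y0+h,x0:x0+w],None,fx=s,fy=s,interpolation=cv2.INTER_CUBIC)
    cv2.imwrite(fn,c)
E
python3 - <<'E'
from h import *
t=cv2.imread('pics/top0.png'); s=cv2.imread('pics/side0.png')
# mosaics
def c(im,x0,y0,w,h,s): return cv2.resize(im[y0:y0+h,x0:x0+w],None,fx=s,fy=s,interpolation=cv2.INTER_CUBIC)
A=np.hstack([c(t,200,216,80,60,5),c(t,224,276,80,60,5)]);B=np.hstack([c(t,335,180,80,60,5),c(t,402,220,80,60,5)])
cv2.imwrite('pics/tm.png',np.vstack([A,B]))
A=np.hstack([c(s,350,295,80,60,5),c(s,370,240,80,60,5)]);B=np.hstack([c(s,220,225,80,60,5),c(s,205,167,80,60,5)])
cv2.imwrite('pics/sm.png',np.vstack([A,B]))
E
```

```text
(no output)
```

View pics/tm.png

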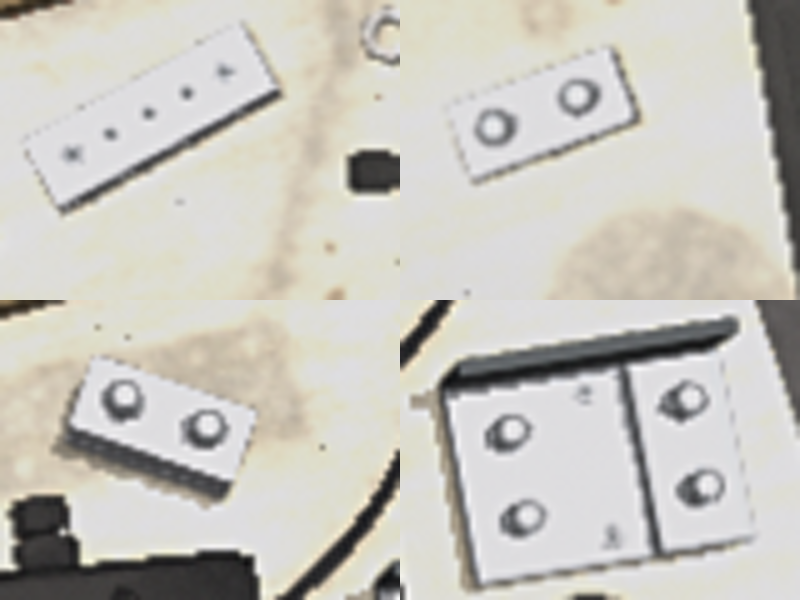

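View pics/sm.png

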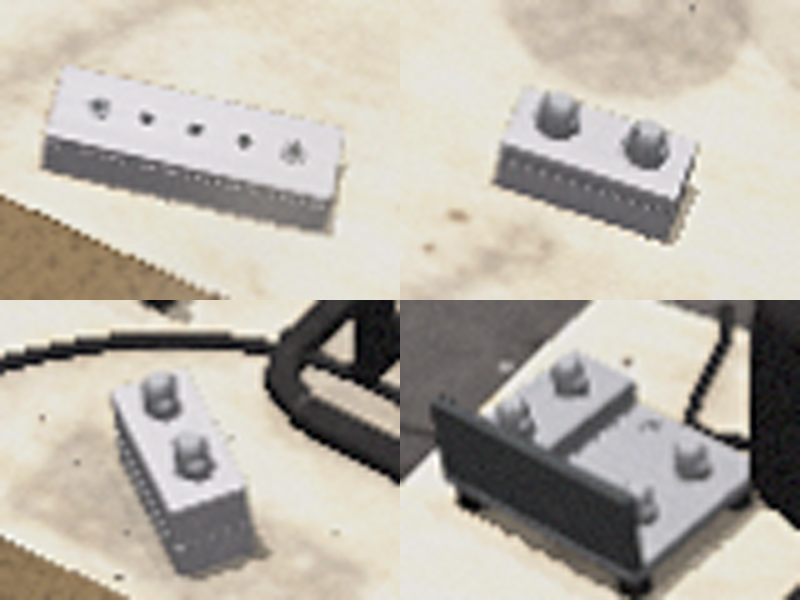

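The blocks are clear: the tall one is at top (366,204), side (257,258), and the short one at top (252,298), side (409,270). I read the stud tops and bar marks off the crops and will fit the poses with both cameras.

```bash
cat > fit.py <<'E'
from h import *
from scipy.optimize import least_squares
def px(o,p): return [o[0]+(p[0]+.5)/5-.5,o[1]+(p[1]+.5)/5-.5]
st=lambda h:[[0,-20,h+18],[0,20,h+18]]
obs={
'bar':([[0,v,26] for v in(-40,-20,0,20,40)],
  dict(top=[px((200,216),p) for p in[(73,153),(111,134),(149,113),(187,92),(225,71)]],
  side=[px((350,295),p) for p in[(292,152),(245,141),(196,130),(147,119),(99,106)][::-1]])),
'short':(st(30),dict(top=[px((224,276),p) for p in[(99,124),(181,95)]],side=[px((370,240),p) for p in[(249,130),(160,98)][::-1]])),
'tall':(st(45),dict(top=[px((335,180),p) for p in[(124,96),(207,127)]],side=[px((220,225),p) for p in[(194,138),(162,80)]])),
'base':([[-40,20,42],[-40,-20,42],[40,20,57],[40,-20,57]],dict(top=[px((402,220),p) for p in[(114,131),(127,216),(290,98),(306,186)]],
  side=[px((205,167),p) for p in[(245,193),(294,149),(114,105),(172,62)]]))}
if __name__=='__main__':
  for n,(L,o) in obs.items():
    L=np.array(L,float)
    for cams in(['top'],['side'],['top','side']):
      best=None
      for flip in (0,1):
        for y0 in(0,1.57,3.14,-1.57):
          def W(q): 
            c,s=np.cos(q[2]),np.sin(q[2]); return np.c_[q[0]+c*L[:,0]-s*L[:,1],q[1]+s*L[:,0]+c*L[:,1],L[:,2]]
          def f(q): return np.concatenate([(proj(c,W(q))-np.array(o[c][::-1] if (flip and c=='side' and n!='base') else o[c])).ravel() for c in cams])
          r=least_squares(f,[400,150,y0])
          if best is None or r.cost<best[0]: best=(r.cost,r.x,r.fun)
      print(n,cams,best[1][:2].round(1),round(np.degrees(best[1][2])%360,1),'rms px',np.sqrt(np.mean(best[2]**2)).round(2))
  for n in('top',): 
    print('tape',atz('top',(449,184),19),'nut',atz('top',(278.5,224),13),'bolt',atz('top',(195,264),40))
    print('grinder right wheel',atz('top',(240,360),60),'rest',atz('top',(152,275),100))
E
python3 fit.py
```

```text
bar ['top'] [564.2 380.4] 208.6 rms px 0.09
bar ['side'] [564.6 381.4] 208.1 rms px 0.17
bar ['top', 'side'] [564.4 380.9] 208.3 rms px 0.22
short ['top'] [426.6 324.3] 199.4 rms px 0.19
short ['side'] [427.3 327.5] 17.9 rms px 0.13
short ['top', 'side'] [426.7 325.8] 198.8 rms px 0.52
tall ['top'] [639.6  63.2] 158.8 rms px 0.01
tall ['side'] [639.8  64.7] 340.4 rms px 0.18
tall ['top', 'side'] [639.6  63.8] 159.6 rms px 0.26
base ['top'] [ 528.4 -107.1] 278.4 rms px 0.22
base ['side'] [ 528.9 -103.1] 278.9 rms px 0.38
base ['top', 'side'] [ 528.2 -105.8] 278.6 rms px 0.58
tape [ 691.60501894 -133.33885241   19.        ] nut [598.89956083 268.05078255  13.        ] bolt [502.88942502 455.78600393  40.        ]
grinder right wheel [289.73227837 346.8064186   60.        ] rest [472.70942369 536.23953146 100.        ]
```

```bash
cat >> h.py <<'E'
def to(x,y,z,yaw):
    """shift in tool axes (after turning) and rz needed from measured pose"""
    s=state(); p=np.array(s['ee_pos']); y0=s['ee_rot'][2]
    rz=-((yaw-y0+180)%360-180)
    a=np.radians(yaw); d=np.array([x,y,z])-p
    print('t',round(s['time_s'],2),'pos',p.round(1),'rot',np.round(s['ee_rot'],2),'F',np.round(s['force'],1),'w',round(s['gripper_width'],1),
     '-> rz',round(rz,2),'shift',np.round([d[0]*np.cos(a)+d[1]*np.sin(a),d[0]*np.sin(a)-d[1]*np.cos(a),-d[2]],1), 'shift unturned', np.round([d[0]*np.cos(np.radians(y0))+d[1]*np.sin(np.radians(y0)),d[0]*np.sin(np.radians(y0))-d[1]*np.cos(np.radians(y0)),-d[2]],1))
E
python3 - <<'E'
from h import *
for p in[(387,233),(403,315),(290,237),(302,342)]: print(p,atz('top',p,200).round(),atz('top',p,120).round())
# grasp offset: 6 mm along -20.4 deg
a=np.radians(-20.4); print(639.6+6*np.cos(a),63.8+6*np.sin(a))
to(645.2,61.7,350,159.6)
E
```

```text
(387, 233) [547.  37. 200.] [559.  28. 120.]
(403, 315) [385.   9. 200.] [386.  -2. 120.]
(290, 237) [540. 230. 200.] [552. 235. 120.]
(302, 342) [334. 206. 200.] [331. 209. 120.]
645.2236919369514 61.708567716069105
t 0.1 pos [183.9 544.3 178.7] rot [-179.91    0.    161.34] F [-0.4 -0.3  0.2] w 91.4 -> rz 1.74 shift [-600.6 -291.5 -171.3] shift unturned [-591.5 -309.6 -171.3]
```

>>> step_arm(
  steps=[
    [0,0,0,0,0,-60,1],
    [0,0,0,0,0,-60,1],
    [0,0,0,0,0,-50,1],
    [0,0,1.7,0,0,0,1],
    [0,0,0,-55,26,0,1],
    [0,0,0,-55,26,0,1],
    [0,0,0,-55,26,0,1],
    [0,0,0,-55,26,0,1],
  ],
  force=40,
)

```text
time_s: 1.1
ee_pos: [428.0, 565.3, 347.4]
ee_rot: [-179.8, -0.1, 159.6]
force: [0.2, 1.0, 0.2]
gripper_width: 91.0
gripper_force: 0.0
```

```bash
python3 -c "
from h import *
to(645.2,61.7,350,159.6)"
```

```text
t 1.1 pos [428.  565.3 347.4] rot [-1.7984e+02 -7.0000e-02  1.5962e+02] F [0.2 1.  0.2] w 91.0 -> rz 0.02 shift [-379.1 -396.3   -2.6] shift unturned [-379.  -396.5   -2.6]
```

>>> step_arm(
  steps=[
    [0,0,0,-38,-40,0,1],
    [0,0,0,-38,-40,0,1],
    [0,0,0,-38,-40,0,1],
    [0,0,0,-38,-40,0,1],
    [0,0,0,-38,-40,0,1],
    [0,0,0,-38,-40,0,1],
    [0,0,0,-38,-40,0,1],
    [0,0,0,-38,-40,0,1],
  ],
)

```text
time_s: 2.1
ee_pos: [600.1, 158.1, 347.4]
ee_rot: [-179.9, -0.2, 159.6]
force: [0.9, -0.4, -0.5]
gripper_width: 91.1
gripper_force: 0.0
```

>>> step_arm(
  steps=[
    [0,0,0,-38,-38,0,1],
    [0,0,0,-36,-37,0,1],
    [0,0,0,0,0,40,1],
    [0,0,0,0,0,40,1],
    [0,0,0,0,0,40,1],
    [0,0,0,0,0,40,1],
    [0,0,0,0,0,0,1],
    [0,0,0,0,0,0,1],
  ],
)

```text
time_s: 3.1
ee_pos: [643.9, 63.9, 190.3]
ee_rot: [180.0, 0.1, 159.6]
force: [1.3, 0.1, 0.3]
gripper_width: 91.4
gripper_force: 0.0
```

```bash
python3 -c "
from h import *
to(645.2,61.7,46,159.6)
for n,b in(('side',(160,120)),('top',(270,110))):
    im=grab_frame(n)['image']; crop(im,b[0],b[1],200,150,4,f'pics/{n}1.png')
a=cv2.imread('pics/side1.png');b=cv2.imread('pics/top1.png');cv2.imwrite('pics/m1.png',cv2.resize(np.hstack([a,b]),(800,300)))"
```

```text
t 3.1 pos [643.9  63.9 190.3] rot [1.7997e+02 6.0000e-02 1.5963e+02] F [1.3 0.1 0.3] w 91.4 -> rz 0.03 shift [ -2.   -1.6 144.3] shift unturned [ -2.   -1.6 144.3]
```

View pics/m1.png

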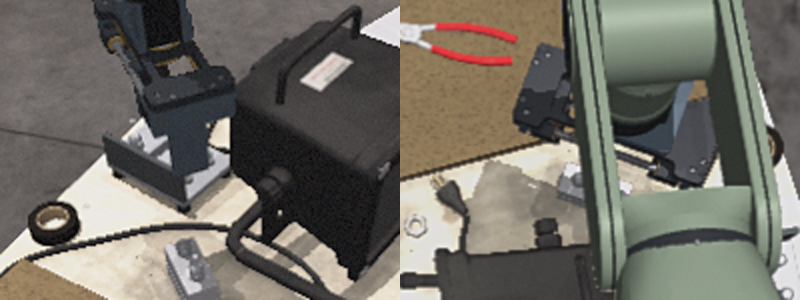

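The pictures show the gripper over the tall block and clear of the light. Next I'll descend to just above the block's top face, outside its studs.

>>> step_arm(
  steps=[
    [0,0,0,-2,-1.6,40,1],
    [0,0,0,0,0,40,1],
    [0,0,0,0,0,30,1],
    [0,0,0,0,0,20,1],
    [0,0,0,0,0,5,1],
    [0,0,0,0,0,4,1],
    [0,0,0,0,0,0,1],
    [0,0,0,0,0,0,1],
  ],
)

```text
time_s: 4.2
ee_pos: [645.3, 61.7, 51.4]
ee_rot: [180.0, 0.1, 159.6]
force: [-0.1, -1.1, 0.4]
gripper_width: 91.3
gripper_force: 0.0
```

```bash
python3 -c "
from h import *
to(645.2,61.7,47,159.6)"
```

```text
t 4.2 pos [645.3  61.7  51.4] rot [1.7995e+02 9.0000e-02 1.5963e+02] F [-0.1 -1.1  0.4] w 91.3 -> rz 0.03 shift [ 0.1 -0.   4.4] shift unturned [ 0.1 -0.   4.4]
```

>>> step_arm(
  steps=[
    [0,0,0,0,0,4,1],
    [0,0,0,0,0,0,0.75],
    [0,0,0,0,0,0,0.6],
    [0,0,0,0,0,0,0.4],
    [0,0,0,0,0,0,0.4],
    [0,0,0,0,0,0,0.4],
    [0,0,0,0,0,0,0.4],
    [0,0,0,0,0,0,0.4],
  ],
  force=50,
)

```text
time_s: 5.2
ee_pos: [644.7, 61.6, 46.4]
ee_rot: [180.0, -0.0, 159.6]
force: [0.5, 0.4, -0.1]
gripper_width: 36.7
gripper_force: 0.0
```

The fingers closed to 36.7 mm without touching the studs, so I'll look.

```bash
python3 -c "
from h import *
A=[]
for n,b in(('side',(190,150)),('top',(310,140))):
    im=grab_frame(n)['image']; A.append(cv2.resize(im[b[1]:b[1]+130,b[0]:b[0]+130],None,fx=3,fy=3,interpolation=cv2.INTER_CUBIC))
    print(n,proj(n,[[645,62,46],[639.6,63.8,63]]).round(1))
cv2.imwrite('pics/m2.png',np.hstack(A))
print(state())"
```

```text
side [[253.3 252.2]
 [255.  246.1]]
top [[367.6 201.2]
 [367.4 201.9]]
{'time_s': 5.3, 'qpos': array([ 4.44112569e+00,  3.05662991e+01,  8.99177883e+01,  3.97214303e-03,
        5.95128565e+01, -6.51936108e+01]), 'qvel': array([ 0.05997   ,  0.00684223,  0.0510938 , -0.01396013,  0.00778956,
       -0.05278179]), 'effort': array([-7.01098943e-04, -4.97918880e+01, -2.06415331e+01, -2.97229121e-05,
        8.55943887e-02,  5.95189178e-06]), 'ee_pos': array([644.70846275,  61.6299506 ,  46.4419295 ]), 'ee_rot': array([1.79995611e+02, 1.33787313e-03, 1.59632721e+02]), 'force': array([-0.65326606, -0.08756269,  0.20629134]), 'torque': array([-0.01487666,  0.03178578, -0.04176641]), 'gripper_force': 0.0, 'gripper_width': 36.29676104173959}
```

View pics/m2.png

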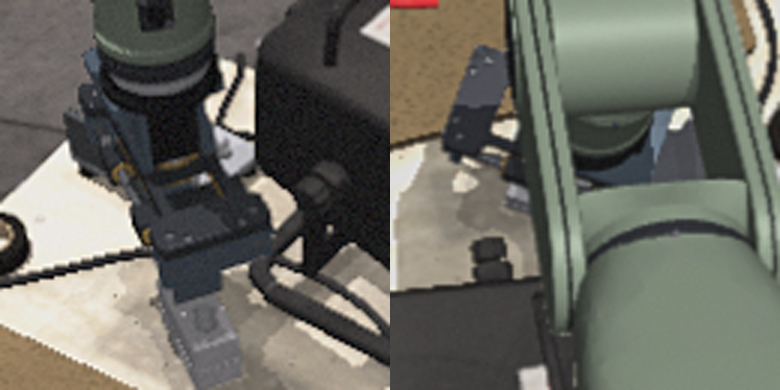

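```bash
python3 -c "
from h import *
c=np.array([644.7,61.6,46.4]);ty=np.array([.349,.937,0]);tx=np.array([-.937,.349,0])
P=lambda n,L:print([((proj(n,[q])[0]-[190,150])*3).round().tolist() for q in L])
print('finger +y inner edge corners, outer'); P('side',[c+18*ty+16*tx,c+18*ty-16*tx,c+32*ty+16*tx,c+32*ty-16*tx])
b=np.array([639.6,63.8,0]);a=np.radians(159.6);bx=np.array([np.cos(a),np.sin(a),0]);by=np.array([-np.sin(a),np.cos(a),0])
print('studs top/base');P('side',[b+20*by+[0,0,63],b+20*by+[0,0,45],b-20*by+[0,0,63],b-20*by+[0,0,45]])
print('block top corners');P('side',[b+[0,0,45]+i*18*bx+j*40*by for i,j in((1,1),(1,-1),(-1,-1),(-1,1))])
"
```

```text
finger +y inner edge corners, outer
[[219.0, 315.0], [177.0, 329.0], [226.0, 329.0], [184.0, 343.0]]
studs top/base
[[186.0, 270.0], [188.0, 287.0], [204.0, 307.0], [207.0, 323.0]]
block top corners
[[201.0, 262.0], [240.0, 334.0], [193.0, 350.0], [156.0, 277.0]]
```

```bash
python3 -c "
from h import *
c=np.array([644.7,61.6,46.4]);ty=np.array([.349,.937,0]);tx=np.array([-.937,.349,0]);z=np.array([0,0,1])
P=lambda n,L:print([((proj(n,[q])[0]-[190,150])*3).round().tolist() for q in L])
P('side',[c+89*ty+s*38*tx+h*z for s in(1,-1) for h in (79,)])
P('side',[c+k*ty+s*16*tx+h*z for k in (18,32) for s in(1,-1) for h in (79,)])
P('side',[c-89*ty+s*38*tx+h*z for s in(1,-1) for h in (79,)])
"
```

```text
[[278.0, 297.0], [170.0, 333.0]]
[[210.0, 239.0], [166.0, 253.0], [217.0, 252.0], [173.0, 266.0]]
[[187.0, 137.0], [89.0, 166.0]]
```

```bash
python3 -c "
from h import *
ty=np.array([.349,.937,0]);tx=np.array([-.937,.349,0]);z=np.array([0,0,1])
c=np.array([643.9,63.9,190.3])
P=lambda n,L:print([((proj(n,[q])[0]-[160,120])*2).round().tolist() for q in L])
P('side',[c+k*ty+s*16*tx for k in (45.5,59,-45.5,-59) for s in(1,-1)])
P('side',[c+79*z+k*ty+s*38*tx for k in (89,-89) for s in(1,-1)])
a=cv2.imread('pics/side1.png')[0:420,120:520]; b=grab_frame('side')['image'][130:260,190:320]
b=cv2.resize(b,(400,400),interpolation=cv2.INTER_CUBIC); cv2.imwrite('pics/m3.png',np.hstack([cv2.resize(a,(400,420))[:400],b]))
"
```

```text
[[206.0, 191.0], [175.0, 200.0], [211.0, 199.0], [180.0, 209.0], [175.0, 136.0], [146.0, 144.0], [171.0, 128.0], [142.0, 136.0]]
[[240.0, 149.0], [159.0, 174.0], [174.0, 44.0], [101.0, 63.0]]
```

View pics/m3.png

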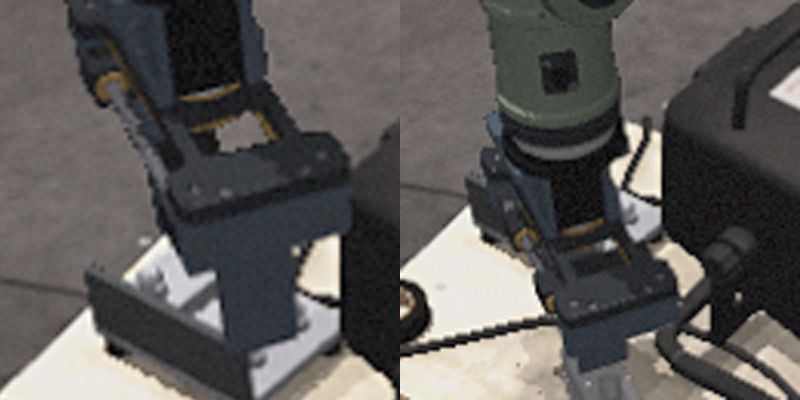

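The view suggests the fingertips are higher than the reported TCP, by about 16 px in the side view or roughly 40 mm. I'll probe down gently and watch the force.

>>> step_arm(
  steps=[
    [0,0,0,0,0,0.5,0.4],
    [0,0,0,0,0,0.5,0.4],
    [0,0,0,0,0,0.5,0.4],
    [0,0,0,0,0,0.5,0.4],
    [0,0,0,0,0,0.5,0.4],
    [0,0,0,0,0,0.5,0.4],
    [0,0,0,0,0,0.5,0.4],
    [0,0,0,0,0,0.5,0.4],
  ],
)

```text
time_s: 6.35
ee_pos: [644.7, 61.7, 42.4]
ee_rot: [180.0, 0.0, 159.6]
force: [0.7, -0.3, -0.1]
gripper_width: 36.4
gripper_force: 0.0
```

```bash
python3 -c "
from h import *
to(645,61.7,47,159.6)
yaw=np.radians(161.3);ty=np.array([np.sin(yaw),-np.cos(yaw),0]);tx=np.array([np.cos(yaw),np.sin(yaw),0]);c=np.array([184,544.3,178.7])
im=cv2.imread('pics/side0.png')
for dz in(0,42):
  q=proj('side',[c+[0,0,dz]+k*ty+s*16*tx for k in(45.5,59,-45.5,-59) for s in(1,-1)]);print(dz,q.round().tolist())
  for u in q: cv2.circle(im,tuple(int(v) for v in u.round()),1,(0,0,255) if dz==0 else (0,255,0),-1)
cv2.imwrite('pics/m4.png',cv2.resize(im[100:240,540:640],None,fx=4,fy=4,interpolation=cv2.INTER_CUBIC))"
```

```text
t 6.35 pos [644.7  61.7  42.4] rot [179.99   0.   159.63] F [ 0.7 -0.3 -0.1] w 36.4 -> rz 0.03 shift [-0.3  0.1 -4.6] shift unturned [-0.3  0.1 -4.6]
0 [[596.0, 224.0], [585.0, 229.0], [601.0, 228.0], [590.0, 233.0], [563.0, 197.0], [553.0, 201.0], [559.0, 193.0], [548.0, 197.0]]
42 [[604.0, 208.0], [593.0, 213.0], [609.0, 213.0], [598.0, 218.0], [570.0, 181.0], [559.0, 186.0], [565.0, 178.0], [555.0, 182.0]]
```

View pics/m4.png

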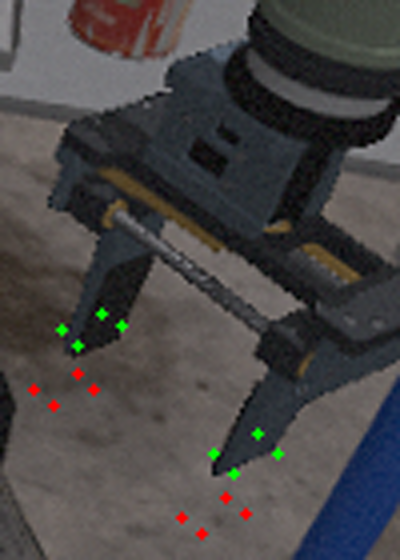

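The picture shows the real fingertips near (593,213) and (564,186), close to the green marks. The reported TCP is therefore about 38 mm beyond the real tips. I'll estimate that offset, then probe the stud tops.

```bash
python3 -c "
from h import *
c=np.array([184,544.3,178.7]);yaw=np.radians(161.3);ty=np.array([np.sin(yaw),-np.cos(yaw),0])
for dz in(30,34,38,42): print(dz,proj('side',[c+[0,0,dz],c+[0,0,dz]+52*ty,c+[0,0,dz]-52*ty]).round(1).tolist())
print('seen mid 582.4,200.6 near 601.3,215.5 far 563.5,185.8')"
```

```text
30 [[579.1, 201.4], [598.7, 217.4], [560.5, 186.3]]
34 [[579.8, 199.9], [599.5, 215.9], [561.1, 184.8]]
38 [[580.6, 198.4], [600.3, 214.4], [561.8, 183.3]]
42 [[581.3, 196.9], [601.1, 212.9], [562.4, 181.8]]
seen mid 582.4,200.6 near 601.3,215.5 far 563.5,185.8
```

>>> step_arm(
  steps=[
    [0,0,0,0,0,1.5,0.4],
    [0,0,0,0,0,1.5,0.4],
    [0,0,0,0,0,1.5,0.4],
    [0,0,0,0,0,1.5,0.4],
    [0,0,0,0,0,1,0.4],
    [0,0,0,0,0,1,0.4],
    [0,0,0,0,0,1,0.4],
    [0,0,0,0,0,1,0.4],
  ],
)

```text
time_s: 7.35
ee_pos: [644.7, 61.7, 32.4]
ee_rot: [180.0, 0.0, 159.6]
force: [0.3, -0.5, -1.2]
gripper_width: 36.5
gripper_force: 0.0
```

>>> step_arm(
  steps=[
    [0,0,0,0,0,1,0.4],
    [0,0,0,0,0,1,0.4],
    [0,0,0,0,0,1,0.4],
    [0,0,0,0,0,1,0.4],
    [0,0,0,0,0,0.5,0.4],
    [0,0,0,0,0,0.5,0.4],
    [0,0,0,0,0,0.5,0.4],
    [0,0,0,0,0,0.5,0.4],
  ],
)

```text
time_s: 8.35
ee_pos: [644.9, 61.6, 28.7]
ee_rot: [180.0, 0.1, 159.6]
force: [-4.4, -0.3, 12.7]
gripper_width: 36.5
gripper_force: 6.7
```

Contact with the stud tops (63 mm) came at a reported z of 28.7, so the real tips sit about 34.4 mm above the reported TCP. I'll regrasp with that correction.

>>> step_arm(
  steps=[
    [0,0,0,0,0,-6,0.4],
    [0,0,0,0,0,-4,0.6],
    [0,0,0,0,0,0,1],
    [0,0,0,0,0,0,1],
    [0,0,0,0,0,0,1],
    [0,0,0,0,0,0,1],
    [0,0,0,0,0,6,1],
    [0,0,0,0,0,6,1],
  ],
)

```text
time_s: 9.35
ee_pos: [644.5, 61.7, 23.9]
ee_rot: [-180.0, -0.0, 159.6]
force: [0.5, 0.5, -0.5]
gripper_width: 91.1
gripper_force: 0.0
```

>>> step_arm(
  steps=[
    [0,0,0,0,0,6,0.75],
    [0,0,0,0,0,4,0.75],
    [0,0,0,0,0,2,0.75],
    [0,0,0,0,0,0,0.7],
    [0,0,0,0,0,0,0.65],
    [0,0,0,0,0,0,0.5],
    [0,0,0,0,0,0,0.5],
    [0,0,0,0,0,0,0.5],
  ],
)

```text
time_s: 10.35
ee_pos: [644.7, 61.5, 12.6]
ee_rot: [-180.0, 0.0, 159.6]
force: [0.4, -1.6, 0.8]
gripper_width: 54.5
gripper_force: 50.0
```

Both studs are gripped (54.5 mm, 50 N). Next I'll lift high, turn 61° and carry the block over the deck.

>>> step_arm(
  steps=[
    [0,0,0,0,0,-10,0.5],
    [0,0,0,0,0,-35,0.5],
    [0,0,0,0,0,-45,0.5],
    [0,0,0,0,0,-45,0.5],
    [0,0,0,0,0,-45,0.5],
    [0,0,0,0,0,-45,0.5],
    [0,0,0,0,0,-45,0.5],
    [0,0,0,0,0,0,0.5],
  ],
)

```text
time_s: 11.35
ee_pos: [646.4, 62.1, 287.2]
ee_rot: [179.8, 0.5, 159.6]
force: [-0.4, 0.5, -2.3]
gripper_width: 54.5
gripper_force: 50.0
```

>>> step_arm(
  steps=[
    [0,0,8,0,0,0,0.5],
    [0,0,9,0,0,0,0.5],
    [0,0,9,0,0,0,0.5],
    [0,0,9,0,0,0,0.5],
    [0,0,9,0,0,0,0.5],
    [0,0,9,0,0,0,0.5],
    [0,0,8,0,0,0,0.5],
    [0,0,0,0,0,0,0.5],
  ],
)

```text
time_s: 12.35
ee_pos: [643.9, 61.7, 280.6]
ee_rot: [-179.8, -0.0, 98.7]
force: [-0.3, 0.1, -2.2]
gripper_width: 54.3
gripper_force: 50.0
```

```bash
python3 -c "
from h import *
to(523.1,-71.8,63,98.6)"
```

```text
t 12.35 pos [643.9  61.7 280.6] rot [-1.7981e+02 -3.0000e-02  9.8740e+01] F [-0.3  0.1 -2.2] w 54.3 -> rz 0.14 shift [-114.  -139.4  217.6] shift unturned [-113.6 -139.6  217.6]
```

>>> step_arm(
  steps=[
    [0,0,0.1,-26,-32,0,0.5],
    [0,0,0,-38,-46,0,0.5],
    [0,0,0,-35,-43,0,0.5],
    [0,0,0,-15,-18,0,0.5],
    [0,0,0,0,0,50,0.5],
    [0,0,0,0,0,50,0.5],
    [0,0,0,0,0,40,0.5],
    [0,0,0,0,0,30,0.5],
  ],
)

```text
time_s: 13.35
ee_pos: [523.4, -71.1, 110.0]
ee_rot: [-179.9, -0.1, 98.6]
force: [0.3, -0.1, -2.0]
gripper_width: 54.2
gripper_force: 50.0
```

>>> step_arm(
  steps=[
    [0,0,0,0,0,20,0.5],
    [0,0,0,0,0,17,0.5],
    [0,0,0,0,0,0,0.5],
    [0,0,0,0,0,0,0.5],
    [0,0,0,0,0,0,0.5],
    [0,0,0,0,0,0,0.5],
    [0,0,0,0,0,0,0.5],
    [0,0,0,0,0,0,0.5],
  ],
)

```text
time_s: 14.35
ee_pos: [524.3, -71.8, 75.6]
ee_rot: [180.0, -0.0, 98.5]
force: [0.3, 0.0, -2.1]
gripper_width: 54.5
gripper_force: 50.0
```

```bash
python3 -c "
from h import *
to(523.1,-71.8,63,98.6)
A=[]
for n,b in(('side',(190,130)),('top',(390,200))):
    im=grab_frame(n)['image']; cv2.imwrite(f'pics/{n}_t.png',im); A.append(cv2.resize(im[b[1]:b[1]+100,b[0]:b[0]+100],None,fx=4,fy=4,interpolation=cv2.INTER_CUBIC))
cv2.imwrite('pics/m5.png',np.hstack(A))
# predicted block outline if seated position, bottom at 50
b=np.array([522.2,-66.25,50.]);a=np.radians(278.6);bx=np.array([np.cos(a),np.sin(a),0]);by=np.array([-np.sin(a),np.cos(a),0])
for n,o in(('side',(190,130)),('top',(390,200))):
  print(n,'block corners (x,y)=++,+-,-+,-- z bottom then top',[((proj(n,[b+i*18*bx+j*40*by+[0,0,h]])[0]-o)*4).round().tolist() for h in(0,45) for i in(1,-1) for j in (1,-1)])
"
```

```text
t 14.35 pos [524.3 -71.8  75.6] rot [179.98  -0.    98.54] F [ 0.3  0.  -2.1] w 54.5 -> rz -0.06 shift [ 0.1 -1.2 12.6] shift unturned [ 0.1 -1.2 12.6]
side block corners (x,y)=++,+-,-+,-- z bottom then top [[204.0, 294.0], [290.0, 224.0], [249.0, 317.0], [335.0, 246.0], [196.0, 236.0], [285.0, 167.0], [242.0, 260.0], [330.0, 189.0]]
top block corners (x,y)=++,+-,-+,-- z bottom then top [[161.0, 142.0], [186.0, 281.0], [98.0, 151.0], [124.0, 291.0], [176.0, 129.0], [203.0, 273.0], [111.0, 139.0], [138.0, 284.0]]
```

View pics/m5.png

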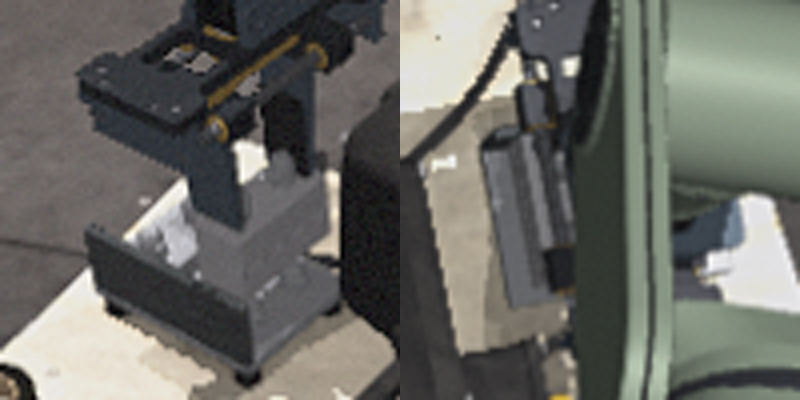

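The tall block hangs upright over the deck studs: its near top edge is at about (328,180) and (243,245) in the crop, against a predicted (328,173) and (241,244). I'll lower it gently.

>>> step_arm(
  steps=[
    [0,0,0,0,-1,6,0.5],
    [0,0,0,0,0,6,0.5],
    [0,0,0,0,0,4,0.5],
    [0,0,0,0,0,3,0.5],
    [0,0,0,0,0,2,0.5],
    [0,0,0,0,0,2,0.5],
    [0,0,0,0,0,2,0.5],
    [0,0,0,0,0,0,0.5],
  ],
)

```text
time_s: 15.45
ee_pos: [523.1, -71.9, 50.3]
ee_rot: [-180.0, -0.0, 98.5]
force: [0.3, -0.5, -1.7]
gripper_width: 54.0
gripper_force: 50.0
```

>>> step_arm(
  steps=[
    [0,0,0,0,0,1,0.5],
    [0,0,0,0,0,1,0.5],
    [0,0,0,0,0,1,0.5],
    [0,0,0,0,0,1,0.5],
    [0,0,0,0,0,0,0.5],
    [0,0,0,0,0,0,0.5],
    [0,0,0,0,0,0,0.5],
    [0,0,0,0,0,0,0.5],
  ],
)

```text
time_s: 16.45
ee_pos: [523.2, -71.9, 46.5]
ee_rot: [180.0, -0.0, 98.5]
force: [-0.2, -0.3, -2.3]
gripper_width: 54.4
gripper_force: 50.0
```

The block is on the studs with no side load. Now I'll press slowly.

>>> step_arm(
  steps=[
    [0,0,0,0,0,1,0.5],
    [0,0,0,0,0,1,0.5],
    [0,0,0,0,0,1,0.5],
    [0,0,0,0,0,1,0.5],
    [0,0,0,0,0,1,0.5],
    [0,0,0,0,0,1,0.5],
    [0,0,0,0,0,0,0.5],
    [0,0,0,0,0,0,0.5],
  ],
  force=60,
)

```text
time_s: 17.45
ee_pos: [523.1, -71.8, 39.4]
ee_rot: [-180.0, -0.0, 98.5]
force: [3.1, -0.3, -8.9]
gripper_width: 54.1
gripper_force: 60.0
```

>>> step_arm(
  steps=[
    [0,0,0,0,0,1,0.5],
    [0,0,0,0,0,1,0.5],
    [0,0,0,0,0,1,0.5],
    [0,0,0,0,0,1,0.5],
    [0,0,0,0,0,1,0.5],
    [0,0,0,0,0,0,0.5],
    [0,0,0,0,0,0,0.5],
    [0,0,0,0,0,0,0.5],
  ],
)

```text
time_s: 18.45
ee_pos: [523.0, -71.9, 36.5]
ee_rot: [180.0, 0.0, 98.5]
force: [-2.0, 1.5, 5.3]
gripper_width: 54.4
gripper_force: 60.0
```

>>> step_arm(
  steps=[
    [0,0,0,0,0,1,0.5],
    [0,0,0,0,0,1,0.5],
    [0,0,0,0,0,1,0.5],
    [0,0,0,0,0,0,0.5],
    [0,0,0,0,0,0,0.5],
    [0,0,0,0,0,0,0.5],
    [0,0,0,0,0,0,0.5],
    [0,0,0,0,0,0,0.5],
  ],
)

```text
time_s: 19.45
ee_pos: [523.1, -72.0, 36.4]
ee_rot: [179.9, 0.0, 98.5]
force: [-6.7, 1.0, 25.7]
gripper_width: 53.8
gripper_force: 60.0
```

The tall block is home: it stopped hard at the expected 36.4 under 25 N. I'll unload, release narrowly because the fence is close, and go for the short block.

>>> step_arm(
  steps=[
    [0,0,0,0,0,-3,0.5],
    [0,0,0,0,0,-1,0.65],
    [0,0,0,0,0,0,0.66],
    [0,0,0,0,0,0,0.66],
    [0,0,0,0,0,-10,0.66],
    [0,0,0,0,0,-30,0.66],
    [0,0,0,0,0,-60,0.7],
    [0,0,0,0,0,-60,1],
  ],
)

```text
time_s: 20.45
ee_pos: [522.9, -71.8, 198.5]
ee_rot: [-180.0, -0.0, 98.5]
force: [0.9, 0.2, 0.5]
gripper_width: 71.3
gripper_force: 0.0
```

```bash
python3 -c "
from h import *
to(426.7,325.8,250,108.8)
for n,o in(('side',(190,130)),):
    im=grab_frame(n)['image']; cv2.imwrite('pics/s_t2.png',im)
print(atz('top',(253,350),100),atz('top',(253,350),200))"
```

```text
t 20.45 pos [522.9 -71.8 198.5] rot [-1.7999e+02 -1.0000e-02  9.8530e+01] F [0.9 0.2 0.5] w 71.3 -> rz -10.27 shift [407.4  37.  -51.5] shift unturned [407.5 -36.2 -51.5]
[313.38341284 313.47323376 100.        ] [318.15563756 300.99703373 200.        ]
```

>>> step_arm(
  steps=[
    [0,0,0,0,0,-55,1],
    [0,0,0,0,0,-20,1],
    [0,0,-10.3,0,0,0,1],
    [0,0,0,40,4,0,1],
    [0,0,0,58,5,0,1],
    [0,0,0,58,5,0,1],
    [0,0,0,58,5,0,1],
    [0,0,0,58,5,0,1],
  ],
)

```text
time_s: 21.5
ee_pos: [457.5, 195.0, 272.0]
ee_rot: [179.9, -0.0, 108.8]
force: [-0.2, 0.8, -0.7]
gripper_width: 91.0
gripper_force: 0.0
```

>>> step_arm(
  steps=[
    [0,0,0,58,5,0,1],
    [0,0,0,50,5,0,1],
    [0,0,0,27,3,0,1],
    [0,0,0,0,0,30,1],
    [0,0,0,0,0,50,1],
    [0,0,0,0,0,50,1],
    [0,0,0,0,0,20,1],
    [0,0,0,0,0,0,1],
  ],
)

```text
time_s: 22.5
ee_pos: [425.9, 324.5, 120.2]
ee_rot: [-179.8, 0.1, 108.8]
force: [-0.1, -0.3, 0.7]
gripper_width: 91.3
gripper_force: 0.0
```

```bash
python3 -c "
from h import *
to(426.7,325.8,-29.4,108.8)"
```

```text
t 22.5 pos [425.9 324.5 120.2] rot [-1.7981e+02  6.0000e-02  1.0884e+02] F [-0.1 -0.3  0.7] w 91.3 -> rz 0.04 shift [  0.9   1.2 149.6] shift unturned [  0.9   1.2 149.6]
```

>>> step_arm(
  steps=[
    [0,0,0,0.9,1.2,35,1],
    [0,0,0,0,0,40,1],
    [0,0,0,0,0,35,1],
    [0,0,0,0,0,20,1],
    [0,0,0,0,0,8,1],
    [0,0,0,0,0,0,1],
    [0,0,0,0,0,0,1],
    [0,0,0,0,0,0,1],
  ],
)

```text
time_s: 23.5
ee_pos: [428.3, 326.9, -15.6]
ee_rot: [179.9, -0.0, 108.8]
force: [0.1, 0.0, 1.1]
gripper_width: 91.5
gripper_force: 0.0
```

>>> step_arm(
  steps=[
    [0,0,0,0,-1.5,5,1],
    [0,0,0,0,0,5,1],
    [0,0,0,0,0,3.5,0.8],
    [0,0,0,0,0,0,0.6],
    [0,0,0,0,0,0,0.45],
    [0,0,0,0,0,0,0.3],
    [0,0,0,0,0,0,0.3],
    [0,0,0,0,0,0,0.3],
  ],
)

```text
time_s: 24.5
ee_pos: [426.4, 326.1, -29.9]
ee_rot: [180.0, -0.0, 108.8]
force: [-0.3, 0.0, -0.4]
gripper_width: 35.5
gripper_force: 59.7
```

```bash
python3 -c "
from h import *
to(426.7,325.8,-29,108.8)"
```

```text
t 24.5 pos [426.4 326.1 -29.9] rot [ 1.7997e+02 -1.0000e-02  1.0884e+02] F [-0.3  0.  -0.4] w 35.5 -> rz 0.04 shift [-0.3  0.1 -0.9] shift unturned [-0.4  0.1 -0.9]
```

Short block gripped (35.5 mm, 60 N). I'll lift it, turn it and carry it over the step.

>>> step_arm(
  steps=[
    [0,0,0,0,0,-20,0.3],
    [0,0,0,0,0,-45,0.3],
    [0,0,0,0,0,-55,0.3],
    [0,0,0,0,0,-55,0.3],
    [0,0,0,0,0,-55,0.3],
    [0,0,0,0,0,-45,0.3],
    [0,0,-9.8,0,0,0,0.3],
    [0,0,-10,0,0,0,0.3],
  ],
)

```text
time_s: 25.5
ee_pos: [426.0, 325.8, 245.1]
ee_rot: [180.0, -0.0, 129.0]
force: [0.4, -0.3, -2.5]
gripper_width: 35.6
gripper_force: 59.7
```

>>> step_arm(
  steps=[
    [0,0,-10,0,0,0,0.3],
    [0,0,-10,0,0,0,0.3],
    [0,0,-10,0,0,0,0.3],
    [0,0,-10,0,0,0,0.3],
    [0,0,-10,0,0,0,0.3],
    [0,0,-10,0,0,0,0.3],
    [0,0,0,-1,-30,0,0.3],
    [0,0,0,-4,-50,0,0.3],
  ],
)

```text
time_s: 26.5
ee_pos: [442.8, 247.5, 244.1]
ee_rot: [-180.0, -0.1, -171.2]
force: [0.3, -0.5, -1.8]
gripper_width: 35.7
gripper_force: 59.7
```

>>> step_arm(
  steps=[
    [0,0,0,-4,-55,0,0.3],
    [0,0,0,-4,-55,0,0.3],
    [0,0,0,-4,-55,0,0.3],
    [0,0,0,-4,-55,0,0.3],
    [0,0,0,-4,-55,0,0.3],
    [0,0,0,-4,-55,0,0.3],
    [0,0,0,-4,-50,0,0.3],
    [0,0,0,-3,-22,0,0.3],
  ],
)

```text
time_s: 27.5
ee_pos: [533.9, -147.4, 244.0]
ee_rot: [180.0, -0.1, -171.5]
force: [0.2, 0.6, -3.1]
gripper_width: 35.8
gripper_force: 59.7
```

```bash
python3 -c "
from h import *
to(533.9,-145.4,30,188.6)"
```

```text
t 27.5 pos [ 533.9 -147.4  244. ] rot [ 1.7997e+02 -9.0000e-02 -1.7152e+02] F [ 0.2  0.6 -3.1] w 35.8 -> rz -0.12 shift [ -0.3   2.  214. ] shift unturned [ -0.3   2.  214. ]
```

>>> step_arm(
  steps=[
    [0,0,0,0,1,35,0.3],
    [0,0,0,0,0,50,0.3],
    [0,0,0,0,0,50,0.3],
    [0,0,0,0,0,40,0.3],
    [0,0,0,0,0,25,0.3],
    [0,0,0,0,0,0,0.3],
    [0,0,0,0,0,0,0.3],
    [0,0,0,0,0,0,0.3],
  ],
)

```text
time_s: 28.5
ee_pos: [535.2, -144.3, 46.4]
ee_rot: [-179.9, 0.2, -171.4]
force: [0.2, 0.0, -2.3]
gripper_width: 35.5
gripper_force: 59.7
```

```bash
python3 -c "
from h import *
to(533.9,-145.4,30,188.6)"
```

```text
t 28.5 pos [ 535.2 -144.3   46.4] rot [-1.7994e+02  1.6000e-01 -1.7136e+02] F [ 0.2  0.  -2.3] w 35.5 -> rz 0.04 shift [ 1.4 -0.9 16.4] shift unturned [ 1.4 -0.9 16.4]
```

>>> step_arm(
  steps=[
    [0,0,0,1.3,-0.9,8,0.3],
    [0,0,0,0,0,6,0.3],
    [0,0,0,0,0,4,0.3],
    [0,0,0,0,0,2,0.3],
    [0,0,0,0,0,2,0.3],
    [0,0,0,0,0,2,0.3],
    [0,0,0,0,0,2,0.3],
    [0,0,0,0,0,1,0.3],
  ],
)

```text
time_s: 29.5
ee_pos: [535.0, -146.3, 18.9]
ee_rot: [-179.8, 0.2, -171.4]
force: [3.1, -3.7, 6.5]
gripper_width: 36.0
gripper_force: 59.7
```

>>> step_arm(
  steps=[
    [0,0,0,-0.5,-0.8,0,0.3],
    [0,0,0,0,0,1,0.3],
    [0,0,0,0,0,1,0.3],
    [0,0,0,0,0,1,0.3],
    [0,0,0,0,0,1,0.3],
    [0,0,0,0,0,0,0.3],
    [0,0,0,0,0,0,0.3],
    [0,0,0,0,0,0,0.3],
  ],
)

```text
time_s: 30.5
ee_pos: [535.0, -146.8, 14.2]
ee_rot: [-179.9, 0.2, -171.4]
force: [4.3, -4.4, 1.7]
gripper_width: 35.7
gripper_force: 59.7
```

>>> step_arm(
  steps=[
    [0,0,0,-0.8,-0.9,0,0.3],
    [0,0,0,0,0,1,0.3],
    [0,0,0,0,0,1,0.3],
    [0,0,0,0,0,1,0.3],
    [0,0,0,0,0,1,0.3],
    [0,0,0,0,0,1,0.3],
    [0,0,0,0,0,0,0.3],
    [0,0,0,0,0,0,0.3],
  ],
)

```text
time_s: 31.5
ee_pos: [534.9, -146.5, 9.1]
ee_rot: [180.0, 0.1, -171.4]
force: [5.3, -1.3, 3.8]
gripper_width: 35.6
gripper_force: 59.7
```

>>> step_arm(
  steps=[
    [0,0,0,0,0,1,0.3],
    [0,0,0,0,0,1,0.3],
    [0,0,0,0,0,1,0.3],
    [0,0,0,0,0,0,0.3],
    [0,0,0,0,0,0,0.3],
    [0,0,0,0,0,0,0.3],
    [0,0,0,0,0,0,0.3],
    [0,0,0,0,0,0,0.3],
  ],
)

```text
time_s: 32.5
ee_pos: [535.0, -146.5, 9.0]
ee_rot: [-180.0, 0.1, -171.4]
force: [-0.1, 1.4, 22.4]
gripper_width: 35.4
gripper_force: 59.7
```

Short block home (stopped at 9.0 under 22 N). I'll release it and go for the bar.

>>> step_arm(
  steps=[
    [0,0,0,0,0,-3.5,0.3],
    [0,0,0,0,0,0,0.5],
    [0,0,0,0,0,0,0.55],
    [0,0,0,0,0,0,0.55],
    [0,0,0,0,0,-15,0.55],
    [0,0,0,0,0,-35,0.55],
    [0,0,0,0,0,-60,0.55],
    [0,0,0,0,0,-60,1],
  ],
)

```text
time_s: 33.5
ee_pos: [534.0, -146.6, 182.1]
ee_rot: [180.0, 0.0, -171.4]
force: [1.4, 0.7, -0.2]
gripper_width: 57.5
gripper_force: 0.0
```

>>> step_arm(
  steps=[
    [0,0,0,0,0,-60,1],
    [0,0,0,0,0,-30,1],
    [0,0,10,0,0,0,1],
    [0,0,10,0,0,0,1],
    [0,0,10,0,0,0,1],
    [0,0,10,0,0,0,1],
    [0,0,10,0,0,0,1],
    [0,0,10,0,0,0,1],
  ],
)

```text
time_s: 34.5
ee_pos: [534.0, -146.6, 270.5]
ee_rot: [180.0, 0.0, 128.3]
force: [-0.1, -0.5, 0.6]
gripper_width: 91.0
gripper_force: 0.0
```

```bash
python3 -c "
from h import *
to(564.4,380.9,-31,118.3)"
```

```text
t 34.5 pos [ 534.  -146.6  270.5] rot [1.7998e+02 2.0000e-02 1.2830e+02] F [-0.1 -0.5  0.6] w 91.0 -> rz 10.0 shift [450.1 276.8 301.5] shift unturned [395.2 350.8 301.5]
```

>>> step_arm(
  steps=[
    [0,0,10,0,0,0,1],
    [0,0,0,30,18,0,1],
    [0,0,0,48,29,0,1],
    [0,0,0,48,30,0,1],
    [0,0,0,48,30,0,1],
    [0,0,0,48,30,0,1],
    [0,0,0,48,30,0,1],
    [0,0,0,48,30,0,1],
  ],
)

```text
time_s: 35.5
ee_pos: [554.5, 228.5, 270.7]
ee_rot: [179.9, 0.0, 118.6]
force: [0.7, -0.2, 0.7]
gripper_width: 91.2
gripper_force: 0.0
```

>>> step_arm(
  steps=[
    [0,0,0,48,30,0,1],
    [0,0,0,48,29,0,1],
    [0,0,0,36,21,0,1],
    [0,0,0,0,0,35,1],
    [0,0,0,0,0,55,1],
    [0,0,0,0,0,55,1],
    [0,0,0,0,0,50,1],
    [0,0,0,0,0,20,1],
  ],
)

```text
time_s: 36.5
ee_pos: [559.9, 379.7, 51.7]
ee_rot: [-179.7, 0.0, 118.6]
force: [0.2, -0.1, 0.0]
gripper_width: 90.9
gripper_force: 0.0
```

>>> step_arm(
  steps=[
    [0,0,0,0,0,40,1],
    [0,0,0,0,0,20,1],
    [0,0,0,0,0,10,1],
    [0,0,0,0,0,0,1],
    [0,0,0,0,0,0,1],
    [0,0,0,0,0,0,1],
    [0,0,0,0,0,0,1],
    [0,0,0,0,0,0,1],
  ],
)

```text
time_s: 37.5
ee_pos: [562.0, 381.1, -15.2]
ee_rot: [180.0, -0.0, 118.6]
force: [0.8, 0.4, -0.6]
gripper_width: 91.3
gripper_force: 0.0
```

```bash
python3 -c "
from h import *
to(564.4,380.9,-31,118.3)"
```

```text
t 37.5 pos [562.  381.1 -15.2] rot [179.97  -0.   118.64] F [ 0.8  0.4 -0.6] w 91.3 -> rz 0.34 shift [-1.3  2.  15.8] shift unturned [-1.3  2.  15.8]
```

>>> step_arm(
  steps=[
    [0,0,0.3,-1.3,2,6,1],
    [0,0,0,0,0,5,1],
    [0,0,0,0,0,4,0.8],
    [0,0,0,0,0,0,0.6],
    [0,0,0,0,0,0,0.45],
    [0,0,0,0,0,0,0.3],
    [0,0,0,0,0,0,0.3],
    [0,0,0,0,0,0,0.3],
  ],
)

```text
time_s: 38.5
ee_pos: [564.4, 380.9, -30.4]
ee_rot: [180.0, -0.0, 118.3]
force: [-0.3, -0.0, 1.5]
gripper_width: 36.0
gripper_force: 60.0
```

```bash
python3 -c "
from h import *
to(564.4,380.9,-31,118.3)"
```

```text
t 38.5 pos [564.4 380.9 -30.4] rot [ 1.7998e+02 -1.0000e-02  1.1833e+02] F [-0.3 -0.   1.5] w 36.0 -> rz 0.03 shift [0.  0.  0.6] shift unturned [0.  0.  0.6]
```

>>> step_arm(
  steps=[
    [0,0,0,0,0,-20,0.3],
    [0,0,0,0,0,-50,0.3],
    [0,0,0,0,0,-60,0.3],
    [0,0,0,0,0,-60,0.3],
    [0,0,0,0,0,-60,0.3],
    [0,0,0,0,0,-40,0.3],
    [0,0,9.7,0,0,0,0.3],
    [0,0,10,0,0,0,0.3],
  ],
)

```text
time_s: 39.5
ee_pos: [564.1, 380.7, 259.6]
ee_rot: [180.0, -0.0, 98.3]
force: [0.2, -0.1, -1.8]
gripper_width: 35.8
gripper_force: 60.0
```

>>> step_arm(
  steps=[
    [0,0,0,-30,-8,0,0.3],
    [0,0,0,-50,-13,0,0.3],
    [0,0,0,-55,-15,0,0.3],
    [0,0,0,-55,-15,0,0.3],
    [0,0,0,-55,-15,0,0.3],
    [0,0,0,-55,-15,0,0.3],
    [0,0,0,-55,-15,0,0.3],
    [0,0,0,-55,-15,0,0.3],
  ],
)

```text
time_s: 40.5
ee_pos: [515.3, -42.9, 259.1]
ee_rot: [-180.0, -0.0, 98.6]
force: [0.2, 0.7, -1.8]
gripper_width: 35.8
gripper_force: 60.0
```

>>> step_arm(
  steps=[
    [0,0,0,-45,-12,0,0.3],
    [0,0,0,-22,-5,0,0.3],
    [0,0,0,0,0,35,0.3],
    [0,0,0,0,0,50,0.3],
    [0,0,0,0,0,50,0.3],
    [0,0,0,0,0,30,0.3],
    [0,0,0,0,0,0,0.3],
    [0,0,0,0,0,0,0.3],
  ],
)

```text
time_s: 41.5
ee_pos: [510.4, -110.2, 95.6]
ee_rot: [179.9, 0.0, 98.6]
force: [0.0, 0.2, -0.8]
gripper_width: 35.6
gripper_force: 60.0
```

```bash
python3 -c "
from h import *
to(509,-109.4,56,98.7)
im=grab_frame('side')['image'];cv2.imwrite('pics/s_b.png',im)
a=cv2.imread('pics/s_t2.png')
cv2.imwrite('pics/m6.png',cv2.resize(im[110:210,190:310],None,fx=6,fy=6,interpolation=cv2.INTER_CUBIC))"
```

```text
t 41.5 pos [ 510.4 -110.2   95.6] rot [1.7988e+02 4.0000e-02 9.8640e+01] F [ 0.   0.2 -0.8] w 35.6 -> rz -0.06 shift [ 1.  -1.2 39.6] shift unturned [ 1.  -1.2 39.6]
```

View pics/m6.png

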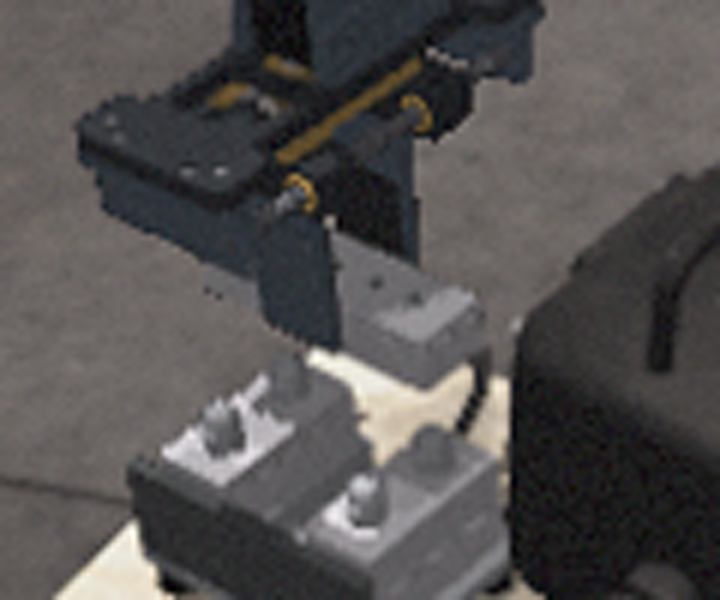

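The picture shows both blocks seated and level, with the bar held above the far stud row (tops at about (433,435) and (292,362) in the crop). Lowering it now.

>>> step_arm(
  steps=[
    [0,0,0,1,-1.2,12,0.3],
    [0,0,0,0,0,12,0.3],
    [0,0,0,0,0,8,0.3],
    [0,0,0,0,0,4,0.3],
    [0,0,0,0,0,2,0.3],
    [0,0,0,0,0,2,0.3],
    [0,0,0,0,0,2,0.3],
    [0,0,0,0,0,1,0.3],
  ],
)

```text
time_s: 42.55
ee_pos: [508.4, -109.5, 51.6]
ee_rot: [180.0, 0.0, 98.6]
force: [-0.6, -1.0, -2.3]
gripper_width: 35.8
gripper_force: 60.0
```

>>> step_arm(
  steps=[
    [0,0,0,0,0,1,0.3],
    [0,0,0,0,0,1,0.3],
    [0,0,0,0,0,1,0.3],
    [0,0,0,0,0,1,0.3],
    [0,0,0,0,0,1,0.3],
    [0,0,0,0,0,0,0.3],
    [0,0,0,0,0,0,0.3],
    [0,0,0,0,0,0,0.3],
  ],
)

```text
time_s: 43.55
ee_pos: [508.6, -109.6, 47.2]
ee_rot: [179.9, 0.0, 98.6]
force: [-1.6, -2.2, 5.3]
gripper_width: 35.5
gripper_force: 60.0
```

>>> step_arm(
  steps=[
    [0,0,0,0,0,1,0.3],
    [0,0,0,0,0,1,0.3],
    [0,0,0,0,0,1,0.3],
    [0,0,0,0,0,1,0.3],
    [0,0,0,0,0,1,0.3],
    [0,0,0,0,0,0,0.3],
    [0,0,0,0,0,0,0.3],
    [0,0,0,0,0,0,0.3],
  ],
)

```text
time_s: 44.55
ee_pos: [507.9, -108.8, 40.6]
ee_rot: [-180.0, -0.1, 98.6]
force: [2.9, 0.4, -9.6]
gripper_width: 35.4
gripper_force: 60.0
```

>>> step_arm(
  steps=[
    [0,0,0,0,0,1,0.3],
    [0,0,0,0,0,1,0.3],
    [0,0,0,0,0,1,0.3],
    [0,0,0,0,0,1,0.3],
    [0,0,0,0,0,1,0.3],
    [0,0,0,0,0,1,0.3],
    [0,0,0,0,0,0,0.3],
    [0,0,0,0,0,0,0.3],
  ],
)

```text
time_s: 45.55
ee_pos: [508.0, -109.8, 38.5]
ee_rot: [179.9, 0.1, 98.7]
force: [-4.8, -1.3, 18.0]
gripper_width: 35.6
gripper_force: 60.0
```

The bar is home (38.5, hard stop at 18 N). Release and retreat.

>>> step_arm(
  steps=[
    [0,0,0,0,0,-3,0.3],
    [0,0,0,0,0,0,0.45],
    [0,0,0,0,0,0,0.5],
    [0,0,0,0,0,0,0.5],
    [0,0,0,0,0,-15,0.5],
    [0,0,0,0,0,-40,0.5],
    [0,0,0,0,0,-60,0.5],
    [0,0,0,0,0,-60,0.5],
  ],
)

```text
time_s: 46.55
ee_pos: [507.8, -109.1, 216.2]
ee_rot: [180.0, 0.0, 98.6]
force: [1.2, -0.3, 0.2]
gripper_width: 45.8
gripper_force: 0.0
```

```bash
python3 -c "
from h import *
to(508,-109,200,98.6)
im=grab_frame('side')['image'];cv2.imwrite('pics/s_end.png',im)
cv2.imwrite('pics/m7.png',cv2.resize(im[110:210,190:310],None,fx=6,fy=6,interpolation=cv2.INTER_CUBIC))
o=(190,110);b=np.array([508.6,-109.2,0]);a=np.radians(278.6);x=np.array([np.cos(a),np.sin(a),0]);y=np.array([-np.sin(a),np.cos(a),0])
print('bar top corners',[((proj('side',[b+i*58*x+j*18*y+[0,0,95]])[0]-o)*6).round().tolist() for i,j in((1,1),(1,-1),(-1,-1),(-1,1))])"
```

```text
t 46.55 pos [ 507.8 -109.1  216.2] rot [1.7996e+02 1.0000e-02 9.8630e+01] F [ 1.2 -0.3  0.2] w 45.8 -> rz 0.03 shift [ 0.1  0.2 16.2] shift unturned [ 0.1  0.2 16.2]
bar top corners [[218.0, 347.0], [277.0, 303.0], [491.0, 406.0], [432.0, 453.0]]
```

View pics/m7.png

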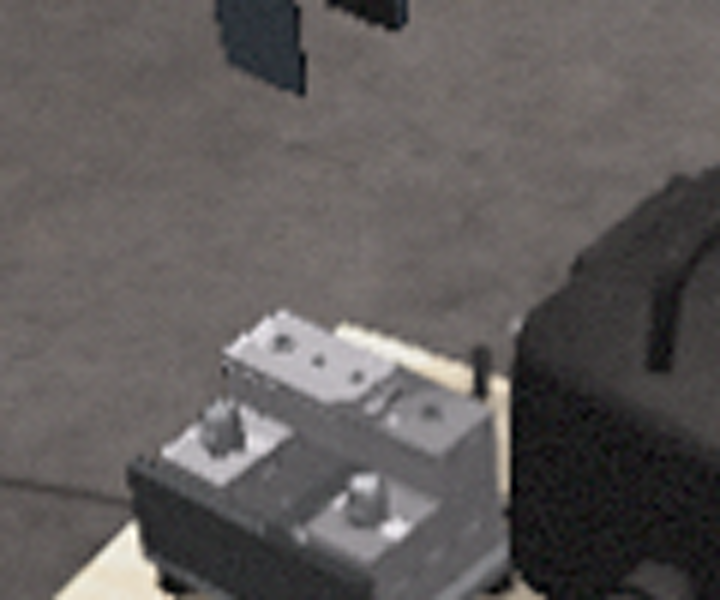

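The bar lies flat across both blocks on the far row. Its top corners are near (224,350), (281,310), (493,405) and (440,455), matching the prediction, so I'm handing in.

```bash
python3 -c "
from workcell import *
print(job_done())"
```

```text
the job is handed in; nothing more can be done
None
```

The work rest is built and handed in at about 47 s of the 72 s limit: the tall and short blocks and the bar each stopped hard at full depth under 18–26 N, and the final picture shows the bar flat on the stud row farther from the fence. `job_done()` gave no verdict, and I did not re-check the tape, nut and bolt in the final picture.

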